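Load and close up the reflector scrap press

ROBOT

A 6-joint arm with a two-finger parallel gripper is mounted at the origin on the work surface. World frame = base frame: x ahead of the robot, y to its left, z up, the work surface at z = 0. Lengths are in m, angles in rad, forces in N, time in s.
With the tool pointing down it reaches from about 0.2 to 0.875 m from the base axis. Payload 3.4 kg.
Tool frame: the origin (TCP) lies at the very end of the fingers, on their centre line; the grasp point (between the pads) lies 19 mm behind it; z points along the fingers, y is the line along which they close (so a half turn about z gives the same grasp; the last joint's range is limited). The gripper opens to 94 mm and grips with 3 to 60 N. Pads are 16 mm wide; open, the fingers measure 119 mm over their backs; the gripper's body (75 mm by 177 mm) begins 78 mm behind the grasp point.
Start: joints at [-1.303, 0.276, 1.505, -0, 1.361, -0.121], TCP at [0.218, -0.532, 0.205] pointing down, gripper open.
Joint ranges: [-2.89, 2.89], [-0.75, 2.08], [0.22, 2.7], [-1.18, 4.32], [0.11, 2.71], [-2.7, 2.7]. Speed limits (rad/s): [2.57, 2.57, 3.14, 3.14, 3.14, 3.14].

INTERFACE

Orientations are given as a 3x3 rotation matrix whose columns are the frame's x, y, z axes.
In Python, from rig import * gives the robot as it stands. The module is installed in compiled form; this text tells all that it offers.
- The arm moves only by the tool drive_tool, never from a script. Its argument "motion" is a list of rows, each a list of 7 numbers: the opening, from -1 (shut) to 1 (fully open), then the shift along the world's x, y, z in mm, then the turn, a rotation vector about the world's x, y, z in rad. A call has 1 to 5 rows; each row is the pose to reach, as a shift and turn from the pose commanded when the call began; what a row does not reach only later rows make up. A row lasts 1/8 s, in which the tool goes at most 62.5 mm and 10.7 degrees, less where a joint would pass 70% of its speed; a pose out of reach is approached as far as the arm can. A call with a gripper value outside its range is refused whole. The fingers move at their own pace and stop on an object; the grip force is fixed at half the most. Time passes only in rows, so rows that repeat a pose let the fingers close. It gives the time, the measured TCP pose, the force, the opening and the grip force at its end, in the units of the state.
- state(): the state, without advancing time (a new reading comes with each control period).
- snapshot(name): name is "side" or "top" or "wrist"; returns a dict with "image" (384x512x3 uint8, red, green, blue), "K" (3x3 intrinsics, pixels), "rvec" (rotation vector, rad) and "tvec" (3), from world to camera coordinates, as OpenCV has them; the wrist camera has in their place "hand_eye" (4x4, takes a point from camera to tool coordinates, whose origin is the TCP and whose axes are the flange's). Camera axes: x right, y down, z forward; pixel columns grow to the right and rows downward; lengths in m; the calibration is good to about 2 mm. A picture is of the moment at which its call begins: read the wrist's pose just before it. There is no depth.
- finish_job(): hands the job in; it is judged then, once.
The state is a dict: "t": time; "joint_pos": joint angles; "qvel": joint speeds; "effort": joint torques, N m; "tool_pos": TCP position; "tool_rot": TCP orientation; "ft_force": force on the tool from outside, world axes, zero at the start; "wrist_torque": the same for the moment, N m; "gripper_width": finger opening in m; "gripper_force": force on a finger pad.
Only numpy, scipy, OpenCV 4.12 (cv2) and the standard library are available. Lean on these libraries where they do the work, as an engineer would, in place of code of your own. Each camera call takes 0.05 s, during which the arm holds its last target. There are 200 camera calls.

TASK

Nest all the loose aluminium lamp reflectors, mouth up, into one upright stack standing in the round seat on the press's shuttle carriage. Then wind the handwheel until the carriage has run in under the ram and come up against its stop, and after that swing the ball-ended lever of the lock collar behind the wheel over towards the press's column, all the way to its locked mark, so the carriage cannot creep. Leave the other things on the ledge where they are.

Things in the scene. Friction and masses are not known exactly. Their poses are not given: they have to be found in the camera images.
- press: Grey C-frame press, fixed. Origin: underside, under mid-bed; x away from the robot across the bed, y along the bed to the robot's left, z up. Bed 110 mm wide, 425 long, 105 high. Column (y -0.21 to -0.14, 90 mm wide) 405 mm high at the right end; its head overhangs to y = -0.002 from 324 mm up to 409; ram platen at y -0.04, underside 302 mm up. Load from above, left of the head.
- carriage (a joint): Shuttle carriage, 100 x 170 mm steel plate, top 120 mm above the ledge, sliding along the bed. 0 = fully out to the left (seat at y 0.125 in the press frame); grows as it runs right under the ram, to 0.165 m, where its nose meets the stop screw on the column. Starts at 0 to 0.02. Moves only with the handwheel: 10 mm per rad.
- seat (a point): Centre of the carriage's round seat, on the plate's top (120 mm above the ledge). A steel socket stands round it, 28 mm high, bore 40 mm for 16 mm, then flaring to 55 mm at its mouth (72 mm across outside), that takes a reflector's foot with 1 mm side play; the foot rests on the plate.
- handwheel (a joint): Handwheel, 112 mm across, on the robot's side of the bed, shaft along press x. Grows clockwise seen from the robot, 0 to 16.5 rad (carriage = 0.010 m x rad), and stops dead as the carriage meets its stop. Turning takes 3 to 5 N at the crank; it stays where left. Crank in the press frame: y = 0.040 - 0.045 sin(q), z = 0.090 + 0.045 cos(q).
- crank_mid (a point): Middle of the crank sleeve: a round wooden bar 22 mm thick, 80 mm long, level, along press x, pointing to the robot, 45 mm off the wheel's axis. It spins freely on its pin, so a gripper holding it need not turn. The wheel's near face is 54 mm further from the robot than this point.
- wheel_axis (a point): Point on the handwheel's axis (90 mm above the ledge), level with the middle of the crank sleeve: the centre of the circle that crank_mid follows, in the press y-z plane.
- lock_collar (a joint): Lock collar on the handwheel shaft between wheel and bed, with a radial lever ending in a ball. 0 = unlocked, lever leaning 0.6 rad to the robot's left of upright; grows as it swings over the top to the right; 1.2 = white locked mark, leaning 0.6 rad right, at its end stop. Starts at 0 to 0.2. 2 to 4 N at the ball; stays where left.
- collar_knob (a point): Centre of the black ball, 26 mm across, at the end of the collar's lever, 95 mm from the shaft axis; it swings in the press y-z plane. Below the ball the lever is a 10 mm rod.
- collar_axis (a point): Point on the shaft axis in the plane of the collar lever: the centre of the ball's circle, 90 mm above the ledge. The handwheel's back face lies 28 mm nearer the robot, the bed's side 45 mm further.
- reflector1: Lamp reflector of grey spun aluminium, a round open cup standing mouth up, one of 3 to 5 alike (absent: None). 68 mm tall, about 90 g; foot 38 mm across up to 19 mm height; widens to 52 mm at 44 mm; straight skirt 62 mm outside, 57 mm inside, from 48 mm up to the rim. Inside floor 24 mm up, so one set into another stands 24 mm higher, with 2 to 3 mm side play. Origin: underside centre, z up.
- reflector2: Lamp reflector, the same as reflector1 (or None when absent).
- reflector3: Lamp reflector, the same as reflector1 (or None when absent).
- reflector4: Lamp reflector, the same as reflector1 (or None when absent).
- reflector5: Lamp reflector, the same as reflector1 (or None when absent).
- multimeter: Bystander: black rubber-cased multimeter lying face up, 150 x 78 x 34 mm. Origin: centre of underside.
- bobbin: Bystander: white plastic transformer bobbin, 74 mm square, 58 mm high. Origin: centre of underside.
- terminal_block: Bystander: brass terminal block, 75 x 26 x 22 mm (long along its x). Origin: centre of underside.
- insulator: Bystander: squat green ceramic insulator, 72 mm across, 58 mm high. Origin: centre of underside.
- transformer: Bystander: small transformer, 84 x 66 x 70 mm. Origin: centre of underside.
- screwdriver: Bystander: screwdriver lying on the ledge, about 200 mm long.
Not all that is in view belongs to the job. What is shaped like the reflector2 but brown is not meant. Leave any pink look-alike of the reflector5 alone.

How it is judged:
On the way, in this order (a step that is already met when the one before it is completed fails the run):
1. every reflector present is nested upright in one stack in the seat, let go (horizontal distance between each of reflector1, reflector2, reflector3, reflector4, reflector5 and seat below 0.015 m and angle between each of reflector1, reflector2, reflector3, reflector4, reflector5's own z axis and vertical below 0.15 rad and z of reflector1 in the frame of seat between -0.006 and 0.103 m and z of reflector2 in the frame of seat between -0.006 and 0.103 m and z of reflector3 in the frame of seat between -0.006 and 0.103 m and z of reflector4 in the frame of seat between -0.006 and 0.103 m and z of reflector5 in the frame of seat between -0.006 and 0.103 m and contact force between the fingers and reflector1 below 0.1 N and contact force between the fingers and reflector2 below 0.1 N and contact force between the fingers and reflector3 below 0.1 N and contact force between the fingers and reflector4 below 0.1 N and contact force between the fingers and reflector5 below 0.1 N and linear speed of each of reflector1, reflector2, reflector3, reflector4, reflector5 below 0.03 m/s), for 0.3 s.
2. the carriage is wound in against its stop (value of joint carriage above 0.1625 m), for 0.2 s.
3. the lock collar is swung to its locked mark (value of joint lock_collar above 1.1 rad), for 0.2 s.
At the end, for the whole second after the job is handed in: Every reflector present stands nested, upright (within 0.15 rad), its axis within 15 mm of the seat's centre, at rest; the carriage is within 2.5 mm of its stop (joint above 0.1625 m); the lock collar is within 0.1 rad of its locked mark (above 1.10 rad) (horizontal distance between each of reflector1, reflector2, reflector3, reflector4, reflector5 and seat below 0.015 m and angle between each of reflector1, reflector2, reflector3, reflector4, reflector5's own z axis and vertical below 0.15 rad and z of reflector1 in the frame of seat between -0.006 and 0.103 m and z of reflector2 in the frame of seat between -0.006 and 0.103 m and z of reflector3 in the frame of seat between -0.006 and 0.103 m and z of reflector4 in the frame of seat between -0.006 and 0.103 m and z of reflector5 in the frame of seat between -0.006 and 0.103 m and linear speed of each of reflector1, reflector2, reflector3, reflector4, reflector5 below 0.03 m/s and value of joint carriage above 0.1625 m and value of joint lock_collar above 1.1 rad); the robot touches nothing.
It fails at once if one of the bystanders is pushed more than 30 mm from its place (distance of any of multimeter, bobbin, terminal_block, insulator, transformer, screwdriver from where it was at the start of the episode above 0.03 m).
Of reflector1, reflector2, reflector3, reflector4, reflector5 only 3 to 5 are there at a start; the rules pass over those that are not, and their reading is None.
At some moment in a run one of reflector1, reflector2, reflector3, reflector4, reflector5 may be knocked a few centimetres aside while the robot is not near it.
It also fails if it takes over 208 s, if anything falls off the work surface, if the arm or the gripper's body presses on something with over 40 N, if the wrist force passes 120 N, or if a joint passes its speed limit or range.

## Working session

There is one attempt and no reset: what is moved stays moved. The work goes in short steps, Python scripts to look and compute and a tool call to move; the robot and the scene stay as the last step left them, time stands still between calls to the robot, and variables do not carry over. Pictures are saved under pics/ and viewed, at most 17 in all, crops included, and the job is handed in when it is done.

Besides the shell and the picture viewer there is one more tool, called after "Emit:" as name([rows], argument=value, ...), one row to a line, values as JSON. drive_tool: Moves the arm, as the interface text tells. Its arguments: {"type":"object","properties":{"motion":{"type":"array"}},"required":["motion"]}

```bash
mkdir -p pics
cat > h.py <<'E'
from rig import *
import numpy as np, cv2
def P(s):
    R=cv2.Rodrigues(np.array(s["rvec"],float))[0]; return R,np.array(s["tvec"],float).ravel(),np.array(s["K"],float)
def ray(s,px):
    R,t,K=P(s); d=R.T@np.linalg.inv(K)@np.array([px[0],px[1],1.]); return -R.T@t,d
def onz(s,px,z):
    c,d=ray(s,px); return c+d*(z-c[2])/d[2]
def proj(s,p):
    R,t,K=P(s); q=K@(R@np.array(p,float)+t); return q[:2]/q[2]
def tri(l):
    A=np.zeros((3,3));b=np.zeros(3)
    for s,px in l:
        c,d=ray(s,px); d=d/np.linalg.norm(d); M=np.eye(3)-np.outer(d,d); A+=M;b+=M@c
    return np.linalg.solve(A,b)
def wrist():
    st=state(); s=snapshot("wrist"); T=np.eye(4); T[:3,:3]=np.array(st["tool_rot"]); T[:3,3]=st["tool_pos"]
    W=np.linalg.inv(T@np.array(s["hand_eye"])); s["rvec"]=cv2.Rodrigues(W[:3,:3])[0]; s["tvec"]=W[:3,3]; return s
def save(s,n,box=None,k=1):
    im=s["image"][:,:,::-1]
    if box: im=im[box[1]:box[3],box[0]:box[2]]
    cv2.imwrite("pics/"+n,cv2.resize(im,None,fx=k,fy=k,interpolation=cv2.INTER_CUBIC))
E
python3 - <<'E'
from h import *
import pickle
d={n:snapshot(n) for n in("top","side")}
for n in d: save(d[n],n+"0.png",k=1.5); R,t,K=P(d[n]); print(n,-R.T@t,R[2],K[0,0])
pickle.dump(d,open("s0.pkl","wb"))
st=state(); print(st["t"],st["tool_pos"],np.round(st["tool_rot"],3).tolist(),st["gripper_width"])
E
```

```text
top [ 0.32924591 -0.05234642  1.30640275] [ 0.12774376  0.01340781 -0.99171657] 438.2726383289402
side [ 0.44925761 -0.72937202  0.78492648] [ 0.03221662  0.71466956 -0.69871991] 352.5473577057197
0.1 [ 0.21780044 -0.53160168  0.20469045] [[0.925, 0.379, -0.0], [0.379, -0.925, 0.002], [0.0, -0.002, -1.0]] 0.09370873058521222
```

View pics/top0.png

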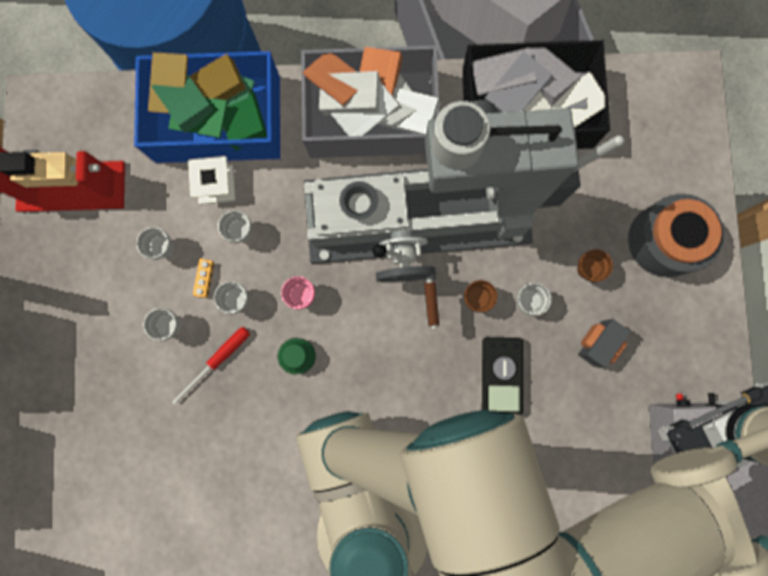

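View pics/side0.png

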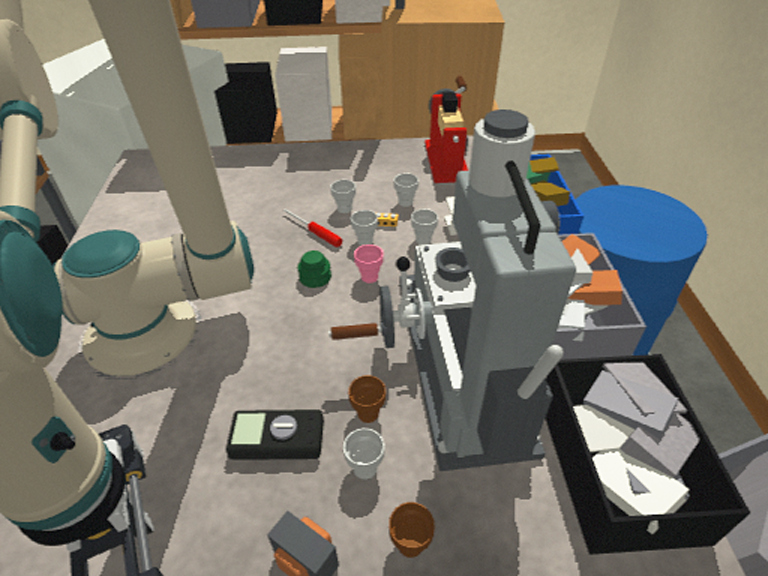

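The pictures show these candidates, as top0 pixels:
- Grey cups: (152,242), (234,226), (231,297), (160,324), (534,299). These five are the reflectors.
- Look-alikes, not meant: brown (480,297), brown (595,265), pink (297,292).

In side0 the greys are at (405,188), (425,222), (364,225), (343,195), (363,450). The close crop below checks the choice.

Run:
```python
import pickle,cv2,numpy as np
d=pickle.load(open("s0.pkl","rb"))
t=d["top"]["image"][:,:,::-1]; s=d["side"]["image"][:,:,::-1]
def c(im,x0,y0,w,h,k):
    o=cv2.resize(im[y0:y0+h,x0:x0+w],None,fx=k,fy=k,interpolation=cv2.INTER_CUBIC)
    for x in range(x0-x0%10+10,x0+w,10): cv2.line(o,((x-x0)*k,0),((x-x0)*k,4 if x%50 else 12),(0,0,255),1)
    for y in range(y0-y0%10+10,y0+h,10): cv2.line(o,(0,(y-y0)*k),(4 if y%50 else 12,(y-y0)*k),(0,0,255),1)
    return o
M=np.zeros((600,800,3),np.uint8)
def put(o,x,y): M[y:y+o.shape[0],x:x+o.shape[1]]=o
put(c(t,85,135,100,95,4),0,0)      # 400x380
put(c(t,200,110,100,95,4),400,0)
put(c(t,300,165,65,55,4),0,380)
put(c(s,210,105,85,55,4),260,380)
put(c(s,215,275,50,55,4),600,380)
cv2.imwrite("pics/m.png",M)
```

```text
(no output)
```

View pics/m.png

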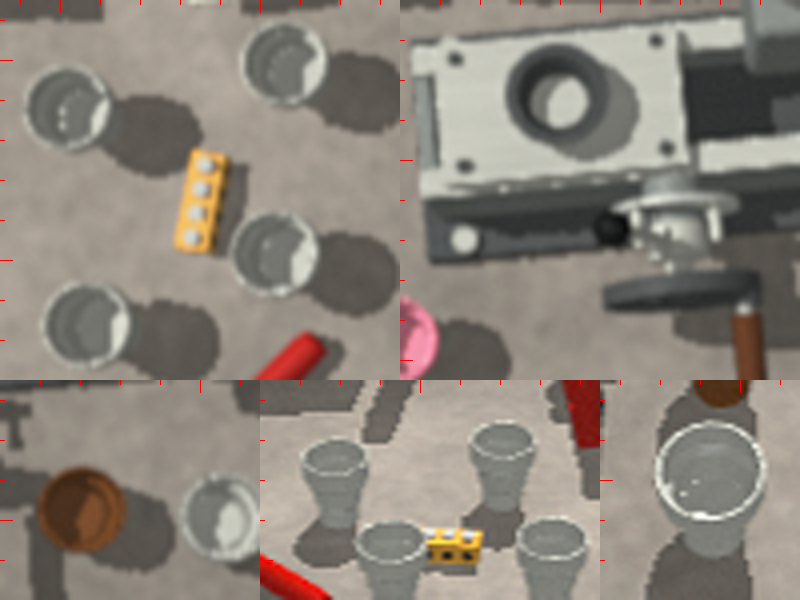

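The crop confirms five grey aluminium cups against the brown and pink ones. Rim centres read off it:

| Cup | Top px | Side px |
|---|---|---|
| A | (101.8,161.8) | (270.8,120) |
| B | (156,150.8) | (283,145) |
| C | (153.8,198.3) | (242.8,145.5) |
| D | (106.8,216.3) | (228.8,124.3) |
| E | (356,199.5) | (242.5,297.8) |

The socket mouth is at top (239.3,133.3) and side (302,174.7), and the knob at top (252.8,167.3) and side (268,176).

Run:
```python
from h import *
import pickle
d=pickle.load(open("s0.pkl","rb"));t,s=d["top"],d["side"]
L=dict(A=((101.8,161.8),(270.8,120)),B=((156,150.8),(283,145)),C=((153.8,198.3),(242.8,145.5)),D=((106.8,216.3),(228.8,124.3)),E=((356,199.5),(242.5,297.8)),
sock=((239.3,133.3),(302,174.7)),knob=((252.8,167.3),(268,176)),crank=((288,202),(236.5,220.7)),pink=((198,195),(246,166)))
for k,(a,b) in L.items():
    p=tri([(t,a),(s,b)]); print(k,p.round(4),np.round(proj(t,p)-a,1),np.round(proj(s,p)-b,1))
for a in [(455,60),(655,41),(667,148),(465,167)]:
    print(onz(t,(200+(a[0]-400)/4,110+a[1]/4),.12).round(4))
```

```text
A [0.5656 0.408  0.0634] [-0.  -0.1] [-0.1  0. ]
B [0.5933 0.2509 0.0615] [-0.  -0.1] [-0.1  0. ]
C [0.4552 0.2569 0.0629] [-0.  -0.2] [-0.1  0. ]
D [0.4078 0.391  0.0636] [-0.  -0.2] [-0.2  0. ]
E [ 0.4346 -0.3189  0.0619] [-0.  -0.2] [-0.3  0.1]
sock [0.6162 0.004  0.1395] [0.  0.6] [ 0.6 -0.1]
knob [ 0.517  -0.0308  0.1712] [0.  0.2] [ 0.2 -0. ]
crank [ 0.4285 -0.1235  0.1053] [0.  0.2] [ 0.2 -0. ]
pink [0.4603 0.1281 0.0775] [-0.1 -0.5] [-0.5  0.1]
[0.6486 0.0755 0.12  ]
[ 0.6576 -0.0639  0.12  ]
[ 0.5816 -0.0698  0.12  ]
[0.5727 0.0698 0.12  ]
```

Emit:
drive_tool([
  [1,40,40,0,0,0,0.18],
  [1,85,85,0,0,0,0.36],
  [1,130,130,0,0,0,0.54],
  [1,175,170,0,0,0,0.72],
  [1,205,200,0,0,0,0.9],
])

```text
t: 0.72
tool_pos: [0.4244, -0.3299, 0.2052]
tool_rot: [[0.271, 0.963, 0.0], [0.963, -0.271, 0.001], [0.001, -0.0, -1.0]]
ft_force: [0.7, -0.8, -0.4]
gripper_width: 0.0942
gripper_force: 0.0
```

Run:
```python
from h import *
import pickle
d=pickle.load(open("s0.pkl","rb"));t,s=d["top"],d["side"]
L=dict(A=((101.8,161.8),(270.8,120)),B=((156,150.8),(283,145)),C=((153.8,198.3),(242.8,145.5)),D=((106.8,216.3),(228.8,124.3)),E=((356,199.5),(242.5,297.8)),
sock=((239.3,133.3),(302.2,174.9)),knob=((252.8,167.3),(268.2,176.2)),crank=((288.2,202.2),(236.7,220.9)))
for k,(a,b) in L.items():
    a=np.array(a)-.375;b=np.array(b)-.375
    p=tri([(t,a),(s,b)]); print(k,p.round(4),onz(t,a,.068).round(4))
s=wrist(); pickle.dump(s,open("w1.pkl","wb")); save(s,"w1.png"); st=state(); print(st["t"],st["tool_pos"],np.round(st["tool_rot"],3).tolist())
R,T,K=P(s); print("cam",-R.T@T,R[2],proj(s,tri([(t,np.array([355.6,199.1])),(d["side"],np.array([242.1,297.4]))])))
```

```text
A [0.5652 0.4084 0.0651] [0.5655 0.4074 0.068 ]
B [0.5931 0.2516 0.0629] [0.5929 0.2504 0.068 ]
C [0.455  0.2575 0.0643] [0.4553 0.2566 0.068 ]
D [0.4077 0.3914 0.0653] [0.408  0.3905 0.068 ]
E [ 0.4347 -0.318   0.0622] [ 0.4346 -0.3167  0.068 ]
sock [0.6166 0.005  0.1395] [0.6367 0.0085 0.068 ]
knob [ 0.5173 -0.0299  0.1712] [ 0.5358 -0.0278  0.068 ]
crank [ 0.4285 -0.1231  0.1056] [ 0.4327 -0.1252  0.068 ]
0.775 [ 0.42739168 -0.326319    0.2051899 ] [[0.265, 0.964, 0.003], [0.964, -0.265, 0.005], [0.005, 0.002, -1.0]]
cam [ 0.44466905 -0.26068799  0.38368736] [-0.06834873 -0.23826553 -0.96879202] [262.07197421 174.79152687]
```

View pics/w1.png

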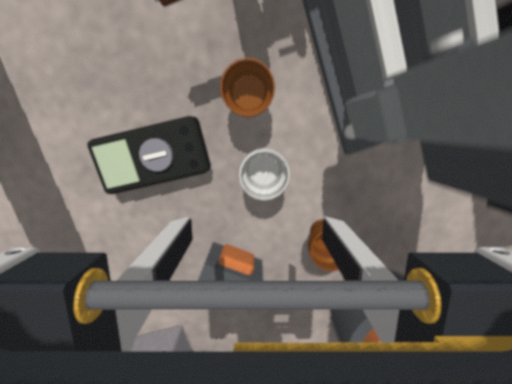

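w1 shows the grey cup's rim at about (264.5,175), with the brown cups clear of it at (247,87) and (325,245). The prediction was (262,174.8), so it agrees within about 3 mm.

```bash
cat >> h.py <<'E'
def rim(s,p,r=.0305,win=40):
    """find the rim circle near predicted world p; returns pixel, radius"""
    u=proj(s,p); R,T,K=P(s); z=(R@np.array(p)+T)[2]; rp=K[0,0]*r/z
    k=4; w=int(rp+win); x0=max(0,int(u[0])-w); y0=max(0,int(u[1])-w)
    g=cv2.cvtColor(s["image"][y0:y0+2*w,x0:x0+2*w],cv2.COLOR_RGB2GRAY)
    g=cv2.GaussianBlur(cv2.resize(g,None,fx=k,fy=k,interpolation=cv2.INTER_CUBIC),(9,9),2)
    c=cv2.HoughCircles(g,cv2.HOUGH_GRADIENT_ALT,1.5,20,param1=150,param2=.6,minRadius=int(k*rp*.88),maxRadius=int(k*rp*1.15))
    if c is None: return []
    return [((q[0]+.5)/k-.5+x0,(q[1]+.5)/k-.5+y0,q[2]/k,rp) for q in c.reshape(-1,c.shape[-1])]
E
python3 - <<'E'
from h import *
import pickle
s=pickle.load(open("w1.pkl","rb")); d=pickle.load(open("s0.pkl","rb"))
for q in rim(s,[.4346,-.3175,.068]): print(np.round(q,1),onz(s,q[:2],.068))
print(onz(s,(264.5,175),.068))
for n,p in dict(A=(.5653,.408),B=(.593,.251),C=(.4552,.257),D=(.4078,.391),E=(.4346,-.3175)).items():
    for q in rim(d["top"],[*p,.068],win=12): print(n,np.round(q,1),onz(d["top"],q[:2],.068).round(4))
E
```

```text
[ 0.43767695 -0.31793403  0.068     ]
A [100.8 161.5  10.3  10.6] [0.5654 0.4093 0.068 ]
B [155.9 150.1   9.9  10.6] [0.5937 0.2497 0.068 ]
D [106.1 215.9  10.1  10.7] [0.4081 0.3913 0.068 ]
E [356.6 199.1  10.4  10.8] [ 0.4345 -0.3195  0.068 ]
```

Emit:
drive_tool([
  [1,10,10,-20,0,0,0.14],
  [1,10,10,-40,0,0,0.28],
  [1,10,10,-40,0,0,0.28],
])

```text
t: 1.15
tool_pos: [0.4319, -0.321, 0.1638]
tool_rot: [[0.004, 1.0, -0.003], [1.0, -0.004, 0.003], [0.003, -0.003, -1.0]]
ft_force: [-1.0, 0.0, 0.2]
gripper_width: 0.0939
gripper_force: 0.0
```

```bash
sed -i 's/param2=.6/param2=.4/' h.py
python3 - <<'E'
from h import *
s=wrist(); st=state(); print(st["tool_pos"],np.round(st["tool_rot"],3).tolist())
save(s,"w2.png")
for q in rim(s,[.4365,-.3175,.068]): print(np.round(q,1),onz(s,q[:2],.068))
print(proj(s,[.4365,-.3175,.068]))
E
```

```text
[ 0.43250381 -0.32186507  0.16493179] [[0.005, 1.0, -0.001], [1.0, -0.005, 0.001], [0.001, -0.001, -1.0]]
[260.5 193.   27.1  28.6] [ 0.43590913 -0.31781062  0.068     ]
[261.05416869 192.71642173]
```

Emit:
drive_tool([
  [1,3,4,-50,0,0,0],
  [1,3,4,-100,0,0,0],
  [1,3,4,-117,0,0,0],
  [-1,3,4,-117,0,0,0],
  [-1,3,4,-117,0,0,0],
])

```text
t: 1.82
tool_pos: [0.4369, -0.3193, 0.0499]
tool_rot: [[0.003, 1.0, 0.002], [1.0, -0.003, -0.002], [-0.002, 0.002, -1.0]]
ft_force: [-0.1, -0.8, -0.3]
gripper_width: 0.0773
gripper_force: 0.0
```

Emit:
drive_tool([
  [-1,0,0,0,0,0,0],
  [-1,0,0,30,0,0,0],
  [-1,0,0,90,0,0,0],
  [-1,0,0,150,0,0,0],
  [-1,0,0,190,0,0,0],
])

```text
t: 2.45
tool_pos: [0.4367, -0.3188, 0.2429]
tool_rot: [[0.002, 1.0, 0.004], [1.0, -0.002, -0.004], [-0.004, 0.004, -1.0]]
ft_force: [0.5, -0.5, -1.1]
gripper_width: 0.0275
gripper_force: 0.0
```

I lifted before the fingers had closed, so the grasp missed. I'll reopen and look again.

Emit:
drive_tool([
  [1,0,0,-40,0,0,0],
  [1,0,0,-77,0,0,0],
  [1,0,0,-77,0,0,0],
  [1,0,0,-77,0,0,0],
  [1,0,0,-77,0,0,0],
])

```text
t: 3.08
tool_pos: [0.4369, -0.319, 0.1634]
tool_rot: [[0.002, 1.0, 0.003], [1.0, -0.002, -0.002], [-0.002, 0.003, -1.0]]
ft_force: [0.8, -1.6, 0.6]
gripper_width: 0.074
gripper_force: 0.0
```

Run:
```python
from h import *
s=wrist(); st=state(); print(st["t"],st["tool_pos"],st["gripper_width"])
for q in rim(s,[.4365,-.3175,.068]): print(np.round(q,1),onz(s,q[:2],.068))
save(s,"w3.png")
```

```text
3.125 [ 0.43680592 -0.31888809  0.16312938] 0.0779259059623382
[254.9 195.   27.   28.6] [ 0.43551068 -0.31841424  0.068     ]
```

View pics/w3.png

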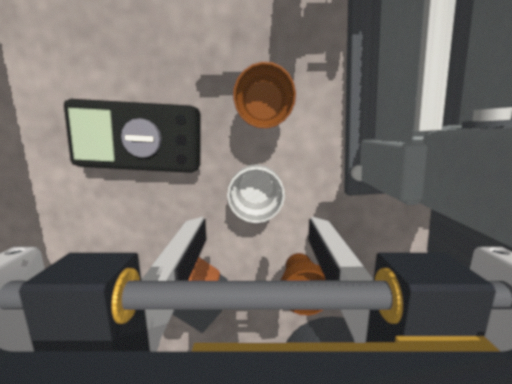

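w3 shows the cup still upright and unmoved, rim at (255,195). I'll retry with more closing time.

Emit:
drive_tool([
  [1,-1,0,-60,0,0,0],
  [1,-1,0,-114,0,0,0],
  [1,-1,0,-114,0,0,0],
  [-1,-1,0,-114,0,0,0],
  [-1,-1,0,-114,0,0,0],
])

```text
t: 3.75
tool_pos: [0.4367, -0.3197, 0.0501]
tool_rot: [[0.002, 1.0, 0.004], [1.0, -0.002, -0.004], [-0.004, 0.004, -1.0]]
ft_force: [-0.6, -0.5, -0.6]
gripper_width: 0.0775
gripper_force: 0.0
```

Emit:
drive_tool([
  [-1,0,0,0,0,0,0],
  [-1,0,0,0,0,0,0],
  [-1,0,0,0,0,0,0],
  [-1,0,0,0,0,0,0],
])

```text
t: 4.25
tool_pos: [0.4356, -0.3187, 0.0487]
tool_rot: [[0.002, 1.0, 0.002], [1.0, -0.002, -0.001], [-0.001, 0.002, -1.0]]
ft_force: [0.5, -0.5, 5.2]
gripper_width: 0.0598
gripper_force: 29.9
```

Emit:
drive_tool([
  [-1,0,0,40,0,0,0],
  [-1,0,0,100,0,0,0],
  [-1,0,0,160,0,0,0],
  [-1,0,10,215,0,0,0],
  [-1,-10,60,220,0,0,0],
])

```text
t: 4.88
tool_pos: [0.4275, -0.261, 0.2716]
tool_rot: [[0.005, 1.0, 0.007], [1.0, -0.005, -0.006], [-0.006, 0.007, -1.0]]
ft_force: [-0.7, 0.8, -1.7]
gripper_width: 0.06
gripper_force: 29.9
```

Emit:
drive_tool([
  [-1,-5,55,0,0,0,0],
  [-1,-5,110,0,0,0,0],
  [-1,0,165,0,0,0,0],
  [-1,0,220,0,0,0,0],
  [-1,5,275,0,0,0,0],
])

```text
t: 5.5
tool_pos: [0.4292, 0.0186, 0.2674]
tool_rot: [[0.002, 1.0, -0.0], [1.0, -0.002, -0.0], [-0.0, -0.0, -1.0]]
ft_force: [1.8, 0.5, -1.1]
gripper_width: 0.0598
gripper_force: 29.9
```

Emit:
drive_tool([
  [-1,35,40,0,0,0,0],
  [-1,85,55,0,0,0,0],
  [-1,135,60,0,0,0,0],
  [-1,180,50,0,0,0,0],
  [-1,180,50,0,0,0,0],
])

```text
t: 6.12
tool_pos: [0.6123, 0.0662, 0.2653]
tool_rot: [[0.003, 1.0, -0.002], [1.0, -0.003, -0.0], [-0.0, -0.002, -1.0]]
ft_force: [-0.8, -0.2, -1.3]
gripper_width: 0.0599
gripper_force: 29.9
```

Run:
```python
from h import *
s=wrist(); st=state(); print(st["t"],st["tool_pos"],st["gripper_width"])
R,T,K=P(s);print(proj(s,[.615,.0045,.148]))
for q in rim(s,[.615,.0045,.148],r=.036): print(np.round(q,1),onz(s,q[:2],.148))
save(s,"w4.png")
```

```text
6.175 [0.61021698 0.06666738 0.26582252] 0.06000559864340741
[259.06791413 240.60747863]
```

View pics/w4.png

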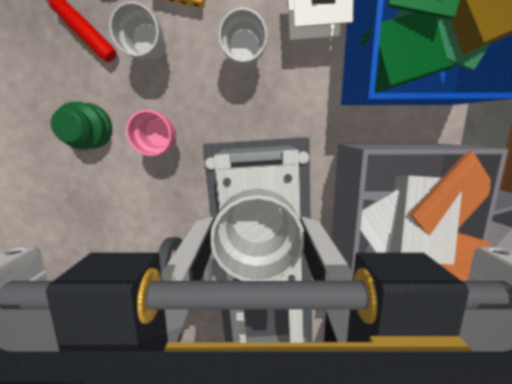

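The held cup hides the seat in w4, so I'm using the two-view seat estimate; the flare is forgiving. Lowering now.

Emit:
drive_tool([
  [-1,4,-40,0,0,0,0],
  [-1,4,-62,0,0,0,0],
  [-1,4,-62,-40,0,0,0],
  [-1,4,-62,-70,0,0,0],
  [-1,4,-62,-82,0,0,0],
])

```text
t: 6.8
tool_pos: [0.614, 0.0048, 0.1854]
tool_rot: [[0.003, 1.0, 0.002], [1.0, -0.003, 0.0], [0.0, 0.002, -1.0]]
ft_force: [3.2, -0.6, 5.6]
gripper_width: 0.0603
gripper_force: 29.9
```

Emit:
drive_tool([
  [-1,0,0,-6,0,0,0],
  [-1,0,0,-12,0,0,0],
  [-1,0,0,-12,0,0,0],
])

```text
t: 7.18
tool_pos: [0.6154, 0.0049, 0.174]
tool_rot: [[0.002, 1.0, 0.004], [1.0, -0.002, -0.0], [-0.0, 0.004, -1.0]]
ft_force: [4.2, 0.0, -1.5]
gripper_width: 0.0603
gripper_force: 29.9
```

Emit:
drive_tool([
  [-1,1,0,-2,0,0,0],
  [-1,1,0,-4,0,0,0],
  [-1,1,0,-4,0,0,0],
])

```text
t: 7.55
tool_pos: [0.6155, 0.0049, 0.1694]
tool_rot: [[0.002, 1.0, 0.001], [1.0, -0.002, 0.0], [0.0, 0.001, -1.0]]
ft_force: [3.7, 0.1, -0.9]
gripper_width: 0.06
gripper_force: 29.9
```

Emit:
drive_tool([
  [1,0,0,0,0,0,0],
  [1,0,0,0,0,0,0],
  [1,0,0,0,0,0,0],
  [1,0,0,40,0,0,0],
  [1,0,0,100,0,0,0],
])

```text
t: 8.18
tool_pos: [0.6131, 0.005, 0.2683]
tool_rot: [[0.002, 1.0, -0.006], [1.0, -0.002, 0.001], [0.001, -0.006, -1.0]]
ft_force: [-0.4, 0.1, 0.0]
gripper_width: 0.0938
gripper_force: 0.0
```

Emit:
drive_tool([
  [1,0,60,30,0,0,0],
  [1,-40,100,30,0,0,0],
  [1,-80,130,30,0,0,0],
  [1,-120,150,0,0,0,0],
  [1,-150,170,0,0,0,0],
])

```text
t: 8.8
tool_pos: [0.461, 0.1751, 0.2673]
tool_rot: [[0.001, 1.0, -0.006], [1.0, -0.001, -0.001], [-0.001, -0.006, -1.0]]
ft_force: [0.8, 0.4, 0.3]
gripper_width: 0.0938
gripper_force: 0.0
```

```bash
cat > cups.py <<'E'
from h import *
import sys
t=snapshot("top"); w=wrist(); st=state(); print(st["t"],st["tool_pos"])
for n,p in dict(A=(.5653,.408),B=(.593,.251),C=(.4552,.257),D=(.4078,.391)).items():
    for l,s,wi in(("top",t,14),("w",w,30)):
        u=proj(s,[*p,.068])
        if 0<u[0]<512 and 0<u[1]<384:
            for q in rim(s,[*p,.068],win=wi): print(n,l,np.round(q,1),onz(s,q[:2],.068).round(4))
save(t,sys.argv[1]+"t.png",(60,90,320,230),3); save(w,sys.argv[1]+"w.png")
E
python3 cups.py c1
```

```text
8.9 [0.4610246  0.176205   0.26939543]
C w [257.4 119.8  20.6  22.1] [0.4573 0.2583 0.068 ]
D top [106.8 216.1  10.1  10.7] [0.4074 0.3895 0.068 ]
```

View pics/c1t.png

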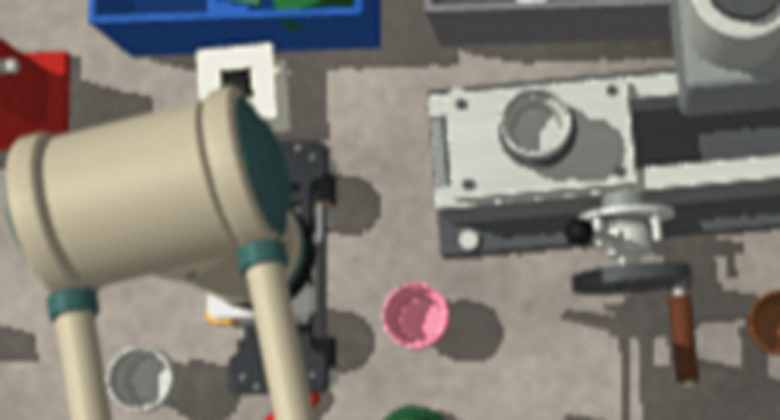

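c1t shows the first cup standing in the socket, rim at crop (537,128). Cup C at (0.456,0.257) is next.

Emit:
drive_tool([
  [1,-5,50,-20,0,0,0],
  [1,-5,81,-70,0,0,0],
  [1,-5,81,-130,0,0,0],
  [1,-5,81,-190,0,0,0],
  [1,-5,81,-219,0,0,0],
])

```text
t: 9.52
tool_pos: [0.4587, 0.2547, 0.0473]
tool_rot: [[0.002, 1.0, -0.004], [1.0, -0.002, -0.002], [-0.002, -0.004, -1.0]]
ft_force: [0.4, 0.1, -0.2]
gripper_width: 0.0942
gripper_force: 0.0
```

Emit:
drive_tool([
  [1,0,0,0,0,0,0],
  [-1,0,0,0,0,0,0],
  [-1,0,0,0,0,0,0],
  [-1,0,0,0,0,0,0],
  [-1,0,0,0,0,0,0],
])

```text
t: 10.15
tool_pos: [0.4601, 0.256, 0.0514]
tool_rot: [[0.002, 1.0, 0.001], [1.0, -0.002, 0.001], [0.001, 0.001, -1.0]]
ft_force: [-1.8, -0.2, 5.0]
gripper_width: 0.062
gripper_force: 29.9
```

Emit:
drive_tool([
  [-1,0,0,0,0,0,0],
  [-1,0,0,0,0,0,0],
])

```text
t: 10.4
tool_pos: [0.4601, 0.2561, 0.0514]
tool_rot: [[0.002, 1.0, 0.001], [1.0, -0.002, 0.001], [0.001, 0.001, -1.0]]
ft_force: [-1.6, -0.8, 5.7]
gripper_width: 0.0622
gripper_force: 30.0
```

Emit:
drive_tool([
  [-1,0,0,40,0,0,0],
  [-1,0,0,100,0,0,0],
  [-1,0,0,160,0,0,0],
  [-1,0,0,215,0,0,0],
  [-1,20,-30,235,0,0,0],
])

```text
t: 11.02
tool_pos: [0.4809, 0.2275, 0.2896]
tool_rot: [[-0.002, 1.0, 0.007], [1.0, 0.002, 0.003], [0.003, 0.007, -1.0]]
ft_force: [-0.1, -0.0, -1.2]
gripper_width: 0.0621
gripper_force: 29.9
```

Emit:
drive_tool([
  [-1,30,-50,0,0,0,0],
  [-1,60,-100,0,0,0,0],
  [-1,90,-150,0,0,0,0],
  [-1,120,-195,0,0,0,0],
  [-1,136,-221,0,0,0,0],
])

```text
t: 11.65
tool_pos: [0.6173, 0.0021, 0.2846]
tool_rot: [[0.004, 1.0, -0.0], [1.0, -0.004, -0.001], [-0.001, -0.0, -1.0]]
ft_force: [0.3, 0.6, -0.9]
gripper_width: 0.062
gripper_force: 29.9
```

Emit:
drive_tool([
  [-1,0,0,0,0,0,0],
  [-1,0,0,-50,0,0,0],
  [-1,0,0,-75,0,0,0],
  [-1,0,0,-75,0,0,0],
])

```text
t: 12.15
tool_pos: [0.6152, 0.0059, 0.2099]
tool_rot: [[0.001, 1.0, -0.0], [1.0, -0.001, 0.0], [0.0, -0.0, -1.0]]
ft_force: [-0.4, 0.5, -1.2]
gripper_width: 0.0629
gripper_force: 30.0
```

Emit:
drive_tool([
  [-1,0,-1,-7,0,0,0],
  [-1,0,-1,-13,0,0,0],
  [-1,0,-1,-13,0,0,0],
])

```text
t: 12.52
tool_pos: [0.6184, 0.0041, 0.1997]
tool_rot: [[0.001, 1.0, 0.008], [1.0, -0.001, -0.001], [-0.001, 0.008, -1.0]]
ft_force: [3.9, -1.9, 4.7]
gripper_width: 0.0629
gripper_force: 30.0
```

Emit:
drive_tool([
  [1,0,0,0,0,0,0],
  [1,0,0,0,0,0,0],
  [1,0,0,0,0,0,0],
  [1,0,0,40,0,0,0],
  [1,0,0,100,0,0,0],
])

```text
t: 13.15
tool_pos: [0.6144, 0.0041, 0.2959]
tool_rot: [[0.002, 1.0, -0.007], [1.0, -0.002, 0.001], [0.001, -0.007, -1.0]]
ft_force: [1.8, -0.1, 0.1]
gripper_width: 0.0942
gripper_force: 0.0
```

Emit:
drive_tool([
  [1,0,60,0,0,0,0],
  [1,-5,120,-10,0,0,0],
  [1,-10,165,-20,0,0,0],
  [1,-15,180,-30,0,0,0],
  [1,-15,180,-30,0,0,0],
])

```text
t: 13.78
tool_pos: [0.5999, 0.184, 0.2662]
tool_rot: [[0.0, 1.0, -0.003], [1.0, -0.0, -0.001], [-0.001, -0.003, -1.0]]
ft_force: [0.2, 0.1, 0.2]
gripper_width: 0.0938
gripper_force: 0.0
```

```bash
python3 cups.py c2
```

```text
13.875 [0.60118701 0.18254955 0.2675031 ]
```

```bash
cat > mo.py <<'E'
import cv2,sys,numpy as np
a=cv2.imread(f"pics/{sys.argv[1]}w.png");b=cv2.resize(cv2.imread(f"pics/{sys.argv[1]}t.png"),(390,210))
M=np.zeros((594,512,3),np.uint8);M[:384]=a;M[384:,:390]=b;cv2.imwrite(f"pics/{sys.argv[1]}m.png",M)
E
python3 mo.py c2
```

```text
(no output)
```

View pics/c2m.png

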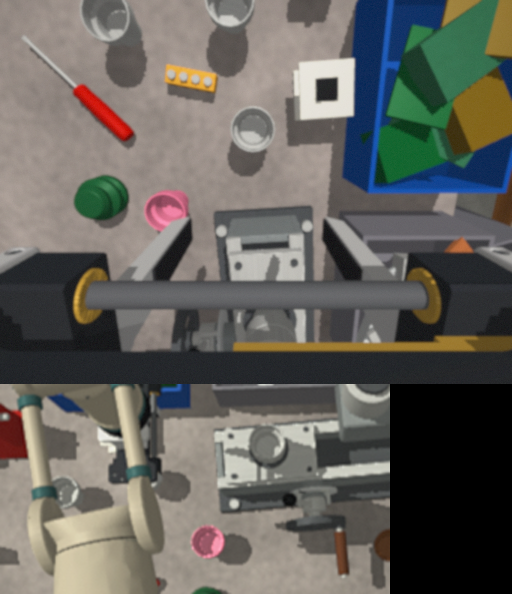

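c2m shows the stack of two upright, with cup B's rim at wrist (252,129). The bobbin sits close beyond it at (325,90), so I'll turn the gripper clear of it.

Run:
```python
from h import *
s=wrist(); st=state(); print(st["t"],st["tool_pos"])
for p in [(252,129)]: print(onz(s,p,.068))
for q in rim(s,onz(s,(252,129),.068),win=15): print(np.round(q,1),onz(s,q[:2],.068))
```

```text
13.925 [0.60148329 0.18232962 0.26780457]
[0.59490601 0.25051527 0.068     ]
```

Emit:
drive_tool([
  [1,-6,40,0,0,0,-0.17],
  [1,-6,67,-50,0,0,-0.34],
  [1,-6,67,-110,0,0,-0.5],
  [1,-6,67,-170,0,0,-0.5],
  [1,-6,67,-217,0,0,-0.5],
])

```text
t: 14.55
tool_pos: [0.5952, 0.2491, 0.0487]
tool_rot: [[0.483, 0.876, -0.0], [0.876, -0.483, -0.001], [-0.001, 0.0, -1.0]]
ft_force: [0.0, -0.1, -0.1]
gripper_width: 0.094
gripper_force: 0.0
```

Emit:
drive_tool([
  [1,0,0,0,0,0,0],
  [-1,0,0,0,0,0,0],
  [-1,0,0,0,0,0,0],
  [-1,0,0,0,0,0,0],
  [-1,0,0,0,0,0,0],
])

```text
t: 15.18
tool_pos: [0.5957, 0.2512, 0.0521]
tool_rot: [[0.481, 0.877, 0.003], [0.877, -0.481, 0.001], [0.002, 0.002, -1.0]]
ft_force: [-0.4, -0.3, 4.7]
gripper_width: 0.0614
gripper_force: 30.0
```

Emit:
drive_tool([
  [-1,0,0,0,0,0,0],
  [-1,0,0,0,0,0,0],
])

```text
t: 15.42
tool_pos: [0.5958, 0.2513, 0.052]
tool_rot: [[0.481, 0.877, 0.002], [0.877, -0.481, 0.001], [0.002, 0.002, -1.0]]
ft_force: [-0.8, -0.1, 7.0]
gripper_width: 0.0616
gripper_force: 30.0
```

Emit:
drive_tool([
  [-1,0,0,50,0,0,0],
  [-1,0,0,110,0,0,0],
  [-1,0,0,170,0,0,0],
  [-1,0,0,230,0,0,0.1],
  [-1,0,-20,268,0,0,0.2],
])

```text
t: 16.05
tool_pos: [0.5953, 0.2319, 0.3218]
tool_rot: [[0.292, 0.956, 0.004], [0.956, -0.292, 0.002], [0.003, 0.003, -1.0]]
ft_force: [0.6, -0.4, -0.6]
gripper_width: 0.0614
gripper_force: 30.0
```

Emit:
drive_tool([
  [-1,5,-50,0,0,0,0.15],
  [-1,10,-105,0,0,0,0.3],
  [-1,14,-160,0,0,0,0.3],
  [-1,18,-210,0,0,0,0.3],
  [-1,19,-227,0,0,0,0.3],
])

```text
t: 16.68
tool_pos: [0.6138, 0.0012, 0.318]
tool_rot: [[0.005, 1.0, -0.001], [1.0, -0.005, -0.001], [-0.001, -0.001, -1.0]]
ft_force: [0.7, 0.2, -0.4]
gripper_width: 0.0618
gripper_force: 30.0
```

Emit:
drive_tool([
  [-1,0,0,-40,0,0,0],
  [-1,0,0,-85,0,0,0],
  [-1,0,0,-85,0,0,0],
  [-1,0,0,-85,0,0,0],
])

```text
t: 17.18
tool_pos: [0.6149, 0.0045, 0.2351]
tool_rot: [[0.001, 1.0, 0.002], [1.0, -0.001, 0.0], [0.0, 0.002, -1.0]]
ft_force: [0.3, -0.8, -0.5]
gripper_width: 0.0619
gripper_force: 30.0
```

Emit:
drive_tool([
  [-1,1,0,-7,0,0,0],
  [-1,1,0,-13,0,0,0],
  [-1,1,0,-13,0,0,0],
])

```text
t: 17.55
tool_pos: [0.6149, 0.0039, 0.2204]
tool_rot: [[0.002, 1.0, -0.0], [1.0, -0.002, -0.0], [-0.0, -0.0, -1.0]]
ft_force: [0.6, -0.6, -0.2]
gripper_width: 0.0613
gripper_force: 30.0
```

Emit:
drive_tool([
  [1,0,0,0,0,0,0],
  [1,0,0,0,0,0,0],
  [1,0,0,0,0,0,0],
  [1,0,0,40,0,0,0],
  [1,0,0,90,0,0,0],
])

```text
t: 18.18
tool_pos: [0.6143, 0.0039, 0.3104]
tool_rot: [[0.002, 1.0, -0.003], [1.0, -0.002, 0.0], [0.0, -0.003, -1.0]]
ft_force: [-0.5, -0.2, 0.9]
gripper_width: 0.0941
gripper_force: 0.0
```

Emit:
drive_tool([
  [1,0,60,0,0,0,0],
  [1,-15,120,-10,0,0,0],
  [1,-30,180,-20,0,0,0],
  [1,-45,240,-30,0,0,0],
  [1,-50,290,-40,0,0,0],
])

```text
t: 18.8
tool_pos: [0.5639, 0.2961, 0.2707]
tool_rot: [[0.001, 1.0, 0.001], [1.0, -0.001, 0.0], [0.0, 0.001, -1.0]]
ft_force: [0.1, 0.5, -0.3]
gripper_width: 0.094
gripper_force: 0.0
```

Emit:
drive_tool([
  [1,0,30,-30,0,0,0],
  [1,0,30,-30,0,0,0],
])

```text
t: 19.05
tool_pos: [0.5631, 0.3254, 0.2377]
tool_rot: [[-0.001, 1.0, -0.005], [1.0, 0.001, -0.002], [-0.002, -0.005, -1.0]]
ft_force: [-1.0, -0.5, -0.2]
gripper_width: 0.094
gripper_force: 0.0
```

```bash
python3 cups.py c3; python3 mo.py c3
```

```text
19.15 [0.56505981 0.3234632  0.24063641]
```

View pics/c3m.png

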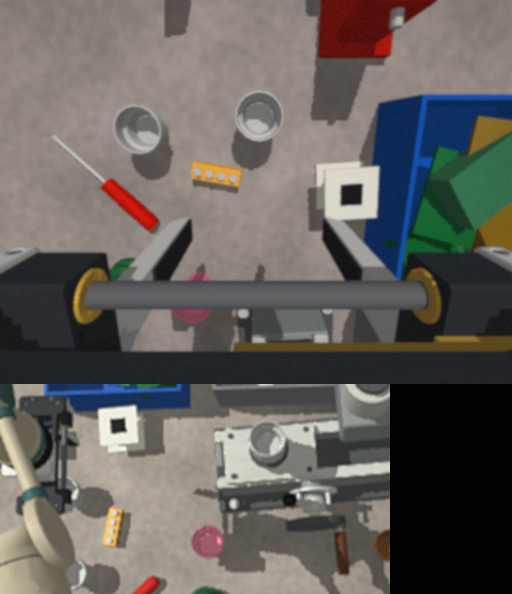

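c3m shows three cups stacked in the seat, A's rim at wrist (259,117) and D's at (138,129).

Run:
```python
from h import *
s=wrist(); st=state(); print(st["t"],st["tool_pos"])
for p in [(259,116.5),(138,129)]: print(onz(s,p,.068))
```

```text
19.2 [0.56554723 0.32310918 0.24138631]
[0.56818415 0.40718458 0.068     ]
[0.4125284  0.39186272 0.068     ]
```

Emit:
drive_tool([
  [1,2,50,0,0,0,0],
  [1,2,84,-50,0,0,0],
  [1,2,84,-110,0,0,0],
  [1,2,84,-165,0,0,0],
  [1,2,84,-191,0,0,0],
])

```text
t: 19.82
tool_pos: [0.5666, 0.4056, 0.0474]
tool_rot: [[0.004, 1.0, -0.002], [1.0, -0.004, -0.002], [-0.002, -0.002, -1.0]]
ft_force: [-0.1, 0.6, 0.4]
gripper_width: 0.0939
gripper_force: 0.0
```

Emit:
drive_tool([
  [1,0,0,0,0,0,0],
  [-1,0,0,0,0,0,0],
  [-1,0,0,0,0,0,0],
  [-1,0,0,0,0,0,0],
  [-1,0,0,0,0,0,0],
])

```text
t: 20.45
tool_pos: [0.5673, 0.4082, 0.0508]
tool_rot: [[0.002, 1.0, 0.001], [1.0, -0.002, 0.001], [0.001, 0.001, -1.0]]
ft_force: [-0.5, 0.3, 4.0]
gripper_width: 0.0622
gripper_force: 30.0
```

Emit:
drive_tool([
  [-1,0,0,0,0,0,0],
  [-1,0,0,0,0,0,0],
])

```text
t: 20.7
tool_pos: [0.5673, 0.4083, 0.0507]
tool_rot: [[0.002, 1.0, 0.001], [1.0, -0.002, 0.001], [0.001, 0.001, -1.0]]
ft_force: [-0.6, 0.6, 5.7]
gripper_width: 0.0624
gripper_force: 30.0
```

Emit:
drive_tool([
  [-1,0,0,55,0,0,0],
  [-1,0,0,115,0,0,0],
  [-1,0,0,175,0,0,0],
  [-1,0,0,235,0,0,0],
  [-1,0,-10,293,0,0,0],
])

```text
t: 21.32
tool_pos: [0.5666, 0.3982, 0.3438]
tool_rot: [[0.001, 1.0, -0.0], [1.0, -0.001, -0.0], [-0.0, -0.0, -1.0]]
ft_force: [1.3, 0.3, -0.9]
gripper_width: 0.0621
gripper_force: 30.0
```

Emit:
drive_tool([
  [-1,8,-60,0,0,0,0],
  [-1,15,-120,0,0,0,0],
  [-1,22,-180,0,0,0,0],
  [-1,29,-240,0,0,0,0],
  [-1,36,-300,0,0,0,0],
])

```text
t: 21.95
tool_pos: [0.6028, 0.096, 0.3419]
tool_rot: [[0.002, 1.0, -0.001], [1.0, -0.002, -0.0], [-0.0, -0.001, -1.0]]
ft_force: [1.4, -0.6, -1.8]
gripper_width: 0.062
gripper_force: 30.0
```

Emit:
drive_tool([
  [-1,8,-50,0,0,0,0],
  [-1,12,-94,0,0,0,0],
  [-1,12,-94,-40,0,0,0],
  [-1,12,-94,-85,0,0,0],
  [-1,12,-94,-85,0,0,0],
])

```text
t: 22.58
tool_pos: [0.6122, 0.0039, 0.2533]
tool_rot: [[0.002, 1.0, -0.009], [1.0, -0.002, 0.001], [0.001, -0.009, -1.0]]
ft_force: [1.1, 0.1, -2.2]
gripper_width: 0.0621
gripper_force: 30.0
```

Emit:
drive_tool([
  [-1,0,0,-5,0,0,0],
  [-1,0,0,-11,0,0,0],
  [-1,0,0,-11,0,0,0],
])

```text
t: 22.95
tool_pos: [0.6153, 0.0041, 0.2473]
tool_rot: [[0.002, 1.0, 0.001], [1.0, -0.002, -0.0], [-0.0, 0.001, -1.0]]
ft_force: [-0.9, 0.4, -1.0]
gripper_width: 0.0621
gripper_force: 30.0
```

Emit:
drive_tool([
  [1,0,0,0,0,0,0],
  [1,0,0,0,0,0,0],
  [1,0,0,0,0,0,0],
  [1,0,0,40,0,0,0],
  [1,0,0,90,0,0,0],
])

```text
t: 23.58
tool_pos: [0.6144, 0.0039, 0.3364]
tool_rot: [[0.002, 1.0, -0.003], [1.0, -0.002, 0.0], [0.0, -0.003, -1.0]]
ft_force: [0.7, -0.2, -0.6]
gripper_width: 0.0939
gripper_force: 0.0
```

Emit:
drive_tool([
  [1,-20,60,0,0,0,0],
  [1,-60,100,-10,0,0,0],
  [1,-100,145,-20,0,0,0],
  [1,-140,190,-40,0,0,0],
  [1,-175,230,-60,0,0,0],
])

```text
t: 24.2
tool_pos: [0.4386, 0.2352, 0.2765]
tool_rot: [[0.002, 1.0, 0.001], [1.0, -0.002, 0.001], [0.001, 0.001, -1.0]]
ft_force: [0.8, 0.2, -0.6]
gripper_width: 0.0936
gripper_force: 0.0
```

Emit:
drive_tool([
  [1,-20,50,-20,0,0,0],
  [1,-30,80,-40,0,0,0],
  [1,-30,80,-40,0,0,0],
])

```text
t: 24.58
tool_pos: [0.4082, 0.315, 0.2352]
tool_rot: [[-0.002, 1.0, -0.003], [1.0, 0.002, -0.001], [-0.001, -0.003, -1.0]]
ft_force: [-0.1, -1.0, -0.2]
gripper_width: 0.0942
gripper_force: 0.0
```

```bash
python3 cups.py c4; python3 mo.py c4
```

```text
24.675 [0.41027132 0.31360214 0.23684095]
D w [257.2 119.9  22.   24.2] [0.4101 0.3936 0.068 ]
```

View pics/c4m.png

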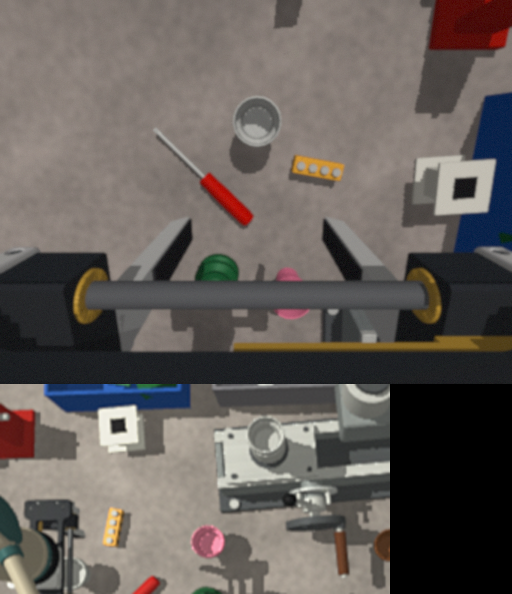

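c4m shows four cups stacked, with the last one, D, at wrist (257,120). That puts it at (0.409,0.392).

Emit:
drive_tool([
  [1,-1,50,0,0,0,0],
  [1,-1,78,-50,0,0,0],
  [1,-1,78,-110,0,0,0],
  [1,-1,78,-165,0,0,0],
  [1,-1,78,-187,0,0,0],
])

```text
t: 25.3
tool_pos: [0.4089, 0.3896, 0.0471]
tool_rot: [[0.004, 1.0, -0.003], [1.0, -0.004, -0.003], [-0.003, -0.003, -1.0]]
ft_force: [-0.0, 0.3, 0.4]
gripper_width: 0.094
gripper_force: 0.0
```

Emit:
drive_tool([
  [1,0,0,0,0,0,0],
  [-1,0,0,0,0,0,0],
  [-1,0,0,0,0,0,0],
  [-1,0,0,0,0,0,0],
  [-1,0,0,0,0,0,0],
])

```text
t: 25.92
tool_pos: [0.4094, 0.3923, 0.0505]
tool_rot: [[0.002, 1.0, 0.001], [1.0, -0.002, 0.001], [0.001, 0.001, -1.0]]
ft_force: [-1.1, -0.2, 3.0]
gripper_width: 0.0622
gripper_force: 30.0
```

Emit:
drive_tool([
  [-1,0,0,0,0,0,0],
  [-1,0,0,0,0,0,0],
])

```text
t: 26.18
tool_pos: [0.4094, 0.3922, 0.0504]
tool_rot: [[0.002, 1.0, 0.001], [1.0, -0.002, 0.001], [0.001, 0.001, -1.0]]
ft_force: [-0.2, 0.4, 5.8]
gripper_width: 0.0623
gripper_force: 30.0
```

Emit:
drive_tool([
  [-1,0,0,60,0,0,0],
  [-1,0,0,122,0,0,0],
  [-1,0,0,184,0,0,0],
  [-1,0,0,246,0,0,0],
  [-1,0,0,308,0,0,0],
])

```text
t: 26.8
tool_pos: [0.4085, 0.3916, 0.3591]
tool_rot: [[0.002, 1.0, -0.0], [1.0, -0.002, -0.0], [-0.0, -0.0, -1.0]]
ft_force: [0.8, 0.8, -2.1]
gripper_width: 0.0622
gripper_force: 30.0
```

Emit:
drive_tool([
  [-1,25,-50,7,0,0,0],
  [-1,50,-100,7,0,0,0],
  [-1,75,-150,7,0,0,0],
  [-1,105,-200,7,0,0,0],
  [-1,135,-250,7,0,0,0],
])

```text
t: 27.42
tool_pos: [0.5444, 0.1403, 0.364]
tool_rot: [[0.002, 1.0, -0.001], [1.0, -0.002, 0.0], [0.0, -0.001, -1.0]]
ft_force: [0.3, 0.3, -1.1]
gripper_width: 0.0625
gripper_force: 30.0
```

Emit:
drive_tool([
  [-1,30,-55,0,0,0,0],
  [-1,60,-105,0,0,0,0],
  [-1,71,-138,0,0,0,0],
  [-1,71,-138,-40,0,0,0],
  [-1,71,-138,-80,0,0,0],
])

```text
t: 28.05
tool_pos: [0.6151, 0.0031, 0.2828]
tool_rot: [[0.003, 1.0, -0.0], [1.0, -0.003, 0.0], [0.0, -0.0, -1.0]]
ft_force: [-0.2, -0.0, -1.3]
gripper_width: 0.062
gripper_force: 30.0
```

Emit:
drive_tool([
  [-1,0,0,0,0,0,0],
  [-1,0,0,0,0,0,0],
])

```text
t: 28.3
tool_pos: [0.6157, 0.004, 0.2858]
tool_rot: [[0.002, 1.0, 0.002], [1.0, -0.002, -0.0], [-0.0, 0.002, -1.0]]
ft_force: [-0.6, -0.9, -0.6]
gripper_width: 0.0623
gripper_force: 30.0
```

Lower to about 0.269, release and back off.

Emit:
drive_tool([
  [-1,0,0,-10,0,0,0],
  [-1,0,0,-17,0,0,0],
  [-1,0,0,-17,0,0,0],
])

```text
t: 28.68
tool_pos: [0.6147, 0.004, 0.2671]
tool_rot: [[0.002, 1.0, -0.001], [1.0, -0.002, 0.0], [0.0, -0.001, -1.0]]
ft_force: [0.8, 0.6, -1.4]
gripper_width: 0.0621
gripper_force: 30.0
```

Emit:
drive_tool([
  [1,0,0,0,0,0,0],
  [1,0,0,0,0,0,0],
  [1,0,0,0,0,0,0],
  [1,0,0,40,0,0,0],
  [1,0,0,90,0,0,0],
])

```text
t: 29.3
tool_pos: [0.6144, 0.0039, 0.3575]
tool_rot: [[0.002, 1.0, -0.003], [1.0, -0.002, 0.0], [0.0, -0.003, -1.0]]
ft_force: [0.5, -0.4, -0.3]
gripper_width: 0.0938
gripper_force: 0.0
```

Emit:
drive_tool([
  [1,-20,60,0,0,0,0],
  [1,-75,80,-10,0,0,0],
  [1,-130,80,-20,0,0,0],
  [1,-190,70,-30,0,0,0],
  [1,-240,60,-30,0,0,0],
])

```text
t: 29.92
tool_pos: [0.3722, 0.0639, 0.327]
tool_rot: [[0.001, 1.0, -0.001], [1.0, -0.001, -0.0], [-0.0, -0.001, -1.0]]
ft_force: [0.7, -0.1, 0.5]
gripper_width: 0.0939
gripper_force: 0.0
```

Run:
```python
from h import *
import pickle
d={n:snapshot(n) for n in("top","side")}; pickle.dump(d,open("s1.pkl","wb")); print(state()["t"])
def c(n,x0,y0,w,h,k): return cv2.resize(d[n]["image"][y0:y0+h,x0:x0+w,::-1],None,fx=k,fy=k,interpolation=cv2.INTER_CUBIC)
M=np.zeros((560,800,3),np.uint8)
M[:,:400]=c("side",200,100,100,140,4); M[:,400:]=c("top",205,100,100,140,4)
cv2.imwrite("pics/m2.png",M)
```

```text
30.025
```

View pics/m2.png

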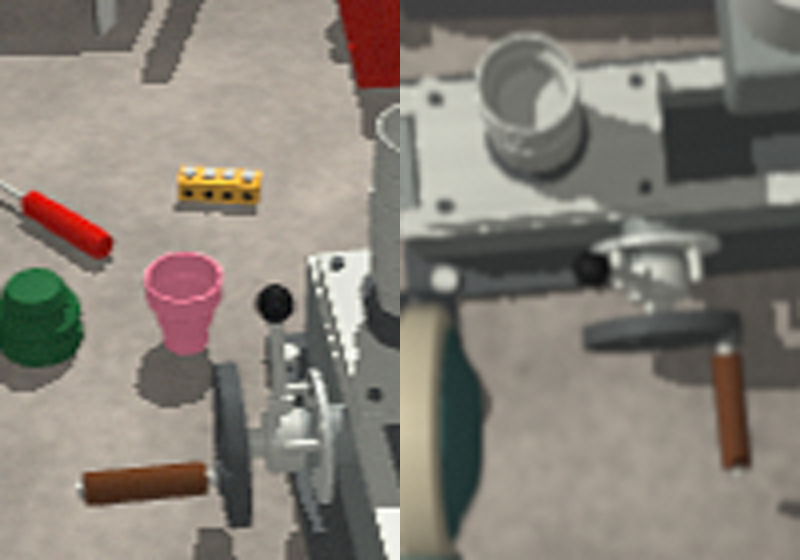

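m2 shows all five cups nested upright in the seat. The crank sleeve runs (84,490)–(207,478) in the side part and (728,350)–(737,470) in the top part. From the geometry q is about 1.2. Next I turn the gripper so it closes along press y and move over the crank.

Emit:
drive_tool([
  [1,0,-40,0,0,0,0.18],
  [1,10,-80,-20,0,0,0.36],
  [1,20,-120,-40,0,0,0.54],
  [1,40,-160,-60,0,0,0.72],
  [1,50,-185,-80,0,0,0.9],
])

```text
t: 30.65
tool_pos: [0.4269, -0.1236, 0.2469]
tool_rot: [[-0.785, 0.62, 0.002], [0.62, 0.785, -0.001], [-0.002, 0.0, -1.0]]
ft_force: [0.7, 1.2, -0.2]
gripper_width: 0.0937
gripper_force: 0.0
```

Emit:
drive_tool([
  [1,2,0,-10,0,0,0.18],
  [1,5,0,-20,0,0,0.36],
  [1,6,-1,-40,0,0,0.54],
  [1,6,-1,-47,0,0,0.735],
  [1,6,-1,-47,0,0,0.735],
])

```text
t: 31.28
tool_pos: [0.4315, -0.1223, 0.2]
tool_rot: [[-0.998, -0.06, -0.001], [-0.06, 0.998, 0.001], [0.0, 0.001, -1.0]]
ft_force: [-0.3, 0.0, 0.4]
gripper_width: 0.0941
gripper_force: 0.0
```

Run:
```python
from h import *
import pickle
d=pickle.load(open("s1.pkl","rb"));t,s=d["top"],d["side"]
f=lambda x,y,x0,y0:((x+.5)/4-.5+x0,(y+.5)/4-.5+y0)
L=dict(far=(f(327,350,205,100),f(205,478,200,100)),near=(f(336,468,205,100),f(86,490,200,100)),knob=(f(191,267,205,100),f(274,303,200,100)))
for k,(a,b) in L.items(): p=tri([(t,a),(s,b)]); print(k,p.round(4),np.round(proj(t,p)-a,1))
print("stack",onz(t,f(129,75,205,100),.284))
w=wrist(); st=state(); print(st["t"],st["tool_pos"],np.round(st["tool_rot"],3).tolist()); save(w,"w5.png"); pickle.dump(w,open("w5.pkl","wb"))
```

```text
far [ 0.4677 -0.1207  0.1058] [0.1 0.9]
near [ 0.3887 -0.1238  0.1033] [0.  0.1]
knob [ 0.5183 -0.0298  0.1728] [0.  0.6]
stack [0.61895124 0.00199832 0.284     ]
31.325 [ 0.43175105 -0.12240371  0.20049211] [[-0.998, -0.059, 0.0], [-0.059, 0.998, 0.0], [-0.0, 0.0, -1.0]]
```

View pics/w5.png

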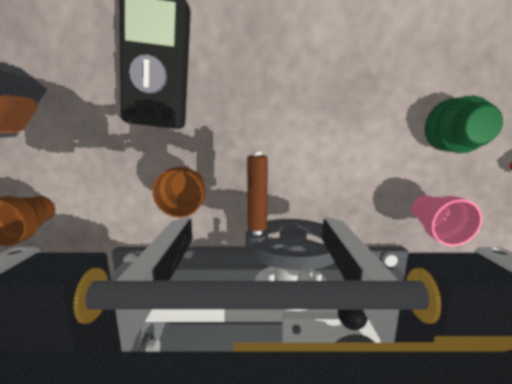

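w5 shows the sleeve (258,155–235) midway between the fingers. Descending and closing on it.

Emit:
drive_tool([
  [1,-3,0,-50,0,0,0],
  [1,-3,0,-100,0,0,0],
  [1,-3,0,-114,0,0,0],
  [-1,-3,0,-114,0,0,0],
  [-1,-3,0,-114,0,0,0],
])

```text
t: 31.95
tool_pos: [0.4298, -0.1229, 0.0882]
tool_rot: [[-0.998, -0.062, 0.004], [-0.062, 0.998, -0.002], [-0.003, -0.002, -1.0]]
ft_force: [-0.1, 1.0, 0.0]
gripper_width: 0.0775
gripper_force: 0.0
```

Emit:
drive_tool([
  [-1,0,0,0,0,0,0],
  [-1,0,0,0,0,0,0],
  [-1,0,0,0,0,0,0],
  [-1,0,0,0,0,0,0],
  [-1,0,0,0,0,0,0],
])

```text
t: 32.58
tool_pos: [0.4279, -0.1221, 0.0865]
tool_rot: [[-0.998, -0.062, -0.0], [-0.062, 0.998, 0.0], [0.0, 0.0, -1.0]]
ft_force: [0.2, 0.2, -0.1]
gripper_width: 0.0277
gripper_force: 0.0
```

Emit:
drive_tool([
  [-1,0,0,0,0,0,0],
  [-1,0,0,0,0,0,0],
  [-1,0,0,0,0,0,0],
  [-1,0,0,0,0,0,0],
])

```text
t: 33.08
tool_pos: [0.428, -0.1225, 0.0865]
tool_rot: [[-0.998, -0.062, -0.0], [-0.062, 0.998, -0.001], [0.0, -0.001, -1.0]]
ft_force: [-0.7, -2.2, -0.6]
gripper_width: 0.0214
gripper_force: 30.0
```

Run:
```python
import numpy as np
q0=1.22; c=np.array([-.064,.998]); q=q0
f=lambda q:np.array([*(c*-45*(np.sin(q)-np.sin(q0))),45*(np.cos(q)-np.cos(q0))])
while q<16.5:
    b=f(q); r=[]
    for i in range(1,6): r.append([int(round(v)) for v in f(min(q+.5*i,16.55))-b])
    q+=2.5; print(round(q,2),r)
```

```text
3.72 [[0, -2, -22], [0, 6, -43], [-2, 24, -57], [-3, 46, -60], [-4, 67, -53]]
6.22 [[-1, 15, 16], [-1, 20, 38], [-1, 15, 60], [0, -1, 76], [1, -22, 83]]
8.72 [[1, -22, -4], [3, -39, -18], [3, -47, -39], [3, -45, -61], [2, -32, -79]]
11.22 [[-1, 20, -10], [-3, 42, -9], [-4, 61, 3], [-5, 72, 22], [-5, 73, 44]]
13.72 [[1, -10, 20], [2, -29, 32], [3, -51, 34], [5, -71, 26], [5, -85, 8]]
16.22 [[0, -4, -22], [0, 4, -43], [-1, 20, -58], [-3, 42, -63], [-4, 63, -57]]
18.72 [[-1, 11, 9], [-1, 11, 9], [-1, 11, 9], [-1, 11, 9], [-1, 11, 9]]
```

Emit:
drive_tool([
  [-1,0,-2,-22,0,0,0],
  [-1,0,6,-43,0,0,0],
  [-1,-2,24,-57,0,0,0],
  [-1,-3,46,-60,0,0,0],
  [-1,-4,67,-53,0,0,0],
])

```text
t: 33.7
tool_pos: [0.4239, -0.0553, 0.0325]
tool_rot: [[-0.998, -0.062, -0.001], [-0.062, 0.998, -0.001], [0.001, -0.001, -1.0]]
ft_force: [-3.2, -12.4, 12.2]
gripper_width: 0.0213
gripper_force: 30.0
```

Emit:
drive_tool([
  [-1,-1,15,16,0,0,0],
  [-1,-1,20,38,0,0,0],
  [-1,-1,15,60,0,0,0],
  [-1,0,-1,76,0,0,0],
  [-1,1,-22,83,0,0,0],
])

```text
t: 34.33
tool_pos: [0.4251, -0.0763, 0.1153]
tool_rot: [[-0.998, -0.062, 0.001], [-0.062, 0.998, 0.002], [-0.001, 0.002, -1.0]]
ft_force: [10.0, 1.2, -39.4]
gripper_width: 0.0214
gripper_force: 30.0
```

Emit:
drive_tool([
  [-1,1,-21,-7,0,0,0],
  [-1,3,-38,-21,0,0,0],
  [-1,3,-46,-41,0,0,0],
  [-1,3,-44,-62,0,0,0],
  [-1,2,-31,-80,0,0,0],
])

```text
t: 34.95
tool_pos: [0.4273, -0.1107, 0.0363]
tool_rot: [[-0.998, -0.063, 0.001], [-0.063, 0.998, -0.004], [-0.0, -0.004, -1.0]]
ft_force: [-1.4, -0.4, 8.3]
gripper_width: 0.0209
gripper_force: 30.0
```

Emit:
drive_tool([
  [-1,-1,20,-10,0,0,0],
  [-1,-3,42,-9,0,0,0],
  [-1,-4,61,3,0,0,0],
  [-1,-5,72,22,0,0,0],
  [-1,-5,73,44,0,0,0],
])

```text
t: 35.58
tool_pos: [0.4228, -0.0369, 0.0808]
tool_rot: [[-0.998, -0.065, 0.001], [-0.065, 0.998, -0.005], [-0.001, -0.005, -1.0]]
ft_force: [2.0, -17.0, -9.2]
gripper_width: 0.0215
gripper_force: 30.0
```

Run:
```python
from h import *
s=snapshot("top"); save(s,"t6.png",(190,90,390,240),4); st=state(); print(st["t"],st["tool_pos"],st["ft_force"])
```

```text
35.625 [ 0.4229187  -0.03780243  0.08327094] [-2.76044806 -8.6139076   3.72039741]
```

View pics/t6.png

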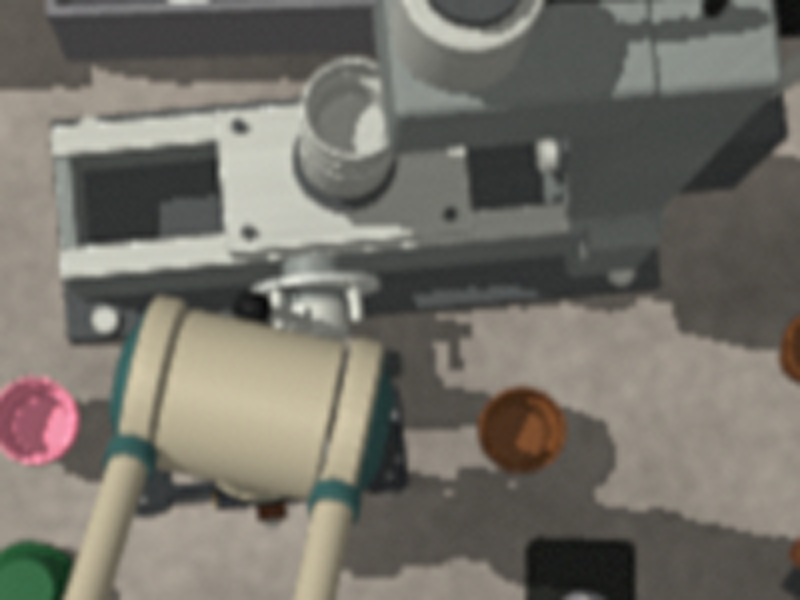

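t6 shows the carriage well in and the stack still upright, so I continue winding.

Emit:
drive_tool([
  [-1,1,-11,19,0,0,0],
  [-1,2,-30,31,0,0,0],
  [-1,3,-52,33,0,0,0],
  [-1,5,-72,25,0,0,0],
  [-1,5,-86,7,0,0,0],
])

```text
t: 36.25
tool_pos: [0.4279, -0.1217, 0.0886]
tool_rot: [[-0.998, -0.061, 0.003], [-0.061, 0.998, 0.0], [-0.003, -0.0, -1.0]]
ft_force: [2.3, 6.1, 0.9]
gripper_width: 0.0212
gripper_force: 30.0
```

Emit:
drive_tool([
  [-1,0,-4,-22,0,0,0],
  [-1,0,4,-43,0,0,0],
  [-1,-1,20,-58,0,0,0],
  [-1,-3,42,-63,0,0,0],
  [-1,-4,60,-57,0,0,0],
])

```text
t: 36.88
tool_pos: [0.4242, -0.0605, 0.0298]
tool_rot: [[-0.998, -0.061, 0.002], [-0.061, 0.998, 0.001], [-0.002, 0.0, -1.0]]
ft_force: [2.2, -4.1, -0.3]
gripper_width: 0.0217
gripper_force: 30.0
```

Emit:
drive_tool([
  [-1,0,6,4,0,0,0],
  [-1,-1,10,9,0,0,0],
  [-1,-1,10,9,0,0,0],
])

```text
t: 37.25
tool_pos: [0.4233, -0.0488, 0.0389]
tool_rot: [[-0.998, -0.06, 0.003], [-0.06, 0.998, 0.005], [-0.003, 0.004, -1.0]]
ft_force: [7.0, 8.3, -12.2]
gripper_width: 0.021
gripper_force: 30.0
```

Emit:
drive_tool([
  [-1,0,3,4,0,0,0],
  [-1,0,5,7,0,0,0],
  [-1,0,5,7,0,0,0],
])

```text
t: 37.62
tool_pos: [0.4232, -0.0487, 0.0439]
tool_rot: [[-0.998, -0.064, 0.001], [-0.064, 0.998, -0.004], [-0.001, -0.004, -1.0]]
ft_force: [9.1, -9.3, -34.4]
gripper_width: 0.0212
gripper_force: 30.0
```

The crank will go no further: force rises while y stays put. That is the stop, so I release and rise.

Emit:
drive_tool([
  [1,0,-2,-3,0,0,0],
  [1,0,-2,-3,0,0,0],
  [1,0,-2,-3,0,0,0],
  [1,0,-2,-3,0,0,0],
  [1,0,-2,-3,0,0,0],
])

```text
t: 38.25
tool_pos: [0.422, -0.048, 0.0438]
tool_rot: [[-0.998, -0.062, 0.001], [-0.062, 0.998, -0.0], [-0.001, -0.0, -1.0]]
ft_force: [-0.4, -0.0, -0.3]
gripper_width: 0.0677
gripper_force: 0.0
```

Emit:
drive_tool([
  [1,0,0,0,0,0,0],
  [1,0,0,50,0,0,0],
  [1,0,0,110,0,0,0],
  [1,0,0,170,0,0,0],
  [1,-20,30,220,0,0,0],
])

```text
t: 38.88
tool_pos: [0.4033, -0.0189, 0.266]
tool_rot: [[-0.998, -0.06, 0.003], [-0.06, 0.998, -0.001], [-0.003, -0.001, -1.0]]
ft_force: [0.1, 1.3, 0.0]
gripper_width: 0.0941
gripper_force: 0.0
```

Emit:
drive_tool([
  [-1,-50,40,20,0,0,0],
  [-1,-90,80,20,0,0,0],
  [-1,-90,130,20,0,0,0],
  [-1,-90,130,20,0,0,0],
  [-1,-90,130,20,0,0,0],
])

```text
t: 39.5
tool_pos: [0.3119, 0.1116, 0.2834]
tool_rot: [[-0.998, -0.063, -0.0], [-0.063, 0.998, -0.001], [0.0, -0.001, -1.0]]
ft_force: [-1.2, -0.1, 0.5]
gripper_width: 0.0475
gripper_force: 0.0
```

Run:
```python
from h import *
import pickle
d={n:snapshot(n) for n in("top","side")}; pickle.dump(d,open("s2.pkl","wb")); print(state()["t"],state()["tool_pos"])
def c(n,x0,y0,w,h,k): return cv2.resize(d[n]["image"][y0:y0+h,x0:x0+w,::-1],None,fx=k,fy=k,interpolation=cv2.INTER_CUBIC)
M=np.zeros((560,800,3),np.uint8)
M[:,:400]=c("side",215,110,100,140,4); M[:,400:]=c("top",225,90,100,140,4)
cv2.imwrite("pics/m3.png",M)
```

```text
39.6 [0.31222816 0.1108895  0.28327804]
```

View pics/m3.png

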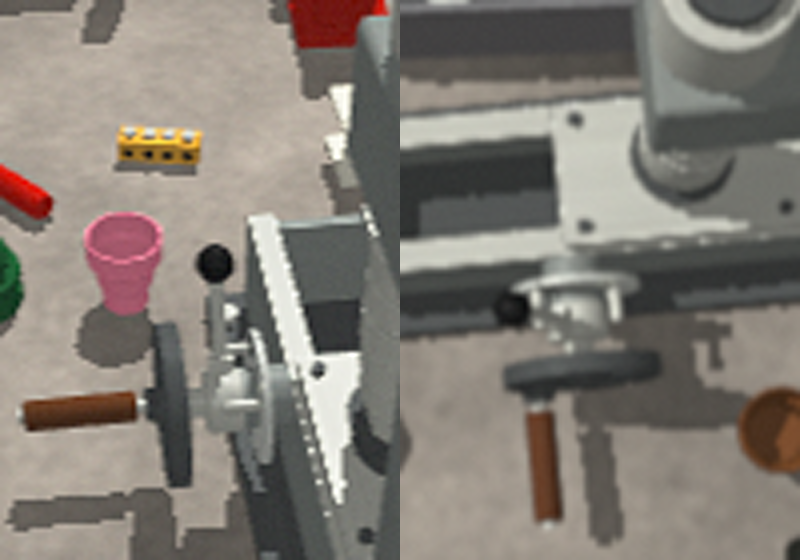

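m3 shows the carriage in and the stack under the head, the crank at the lower left, and the ball at top (511,308) and side (214,263).

Run:
```python
from h import *
import pickle
a=pickle.load(open("s1.pkl","rb"));b=pickle.load(open("s2.pkl","rb"))
f=lambda x,y,x0,y0:((x+.5)/4-.5+x0,(y+.5)/4-.5+y0)
for p,q in (((35,98),(175,120)),((46,205),(186,227))):
    A=onz(a["top"],f(*p,205,100),.12);B=onz(b["top"],f(*q,225,90),.12); print("disp",np.linalg.norm(B-A),B-A)
t,s=b["top"],b["side"]
L=dict(far=(f(139,405,225,90),f(135,404,215,110)),near=(f(148,520,225,90),f(25,413,215,110)),knob=(f(111,308,225,90),f(214,263,215,110)))
for k,(x,y) in L.items(): p=tri([(t,x),(s,y)]); print(k,p.round(4),np.round(proj(t,p)-x,1))
```

```text
disp 0.15350069028915458 [ 0.00777597 -0.15330361  0.        ]
disp 0.15226678649807773 [ 0.00777924 -0.15206794  0.        ]
far [ 0.4641 -0.0459  0.0588] [0.1 1.1]
near [ 0.3842 -0.0497  0.0589] [0.1 0.3]
knob [ 0.518  -0.0298  0.1727] [0.  0.5]
```

Bolt travel is 153 mm, which with c0 about 12 mm puts the carriage at its stop. Crank angle is about 16.5, which agrees. For the lever I'll tilt the closed fingers 0.5 rad, so the wrist stays clear of the head, and go to the ball's left side.

Emit:
drive_tool([
  [-1,50,-20,0,0,-0.17,0],
  [-1,100,-45,0,0,-0.34,0],
  [-1,150,-70,-30,0,-0.5,0],
  [-1,190,-85,-70,0,-0.5,0],
  [-1,212,-91,-100,0,-0.5,0],
])

```text
t: 40.22
tool_pos: [0.5245, 0.0173, 0.1817]
tool_rot: [[-0.877, -0.049, 0.478], [-0.057, 0.998, -0.003], [-0.478, -0.03, -0.878]]
ft_force: [0.4, 0.5, 0.2]
gripper_width: 0.0009
gripper_force: 0.0
```

Emit:
drive_tool([
  [-1,0,0,-20,0,0,0],
  [-1,0,-8,-20,0,0,0],
  [-1,0,-15,-20,0,0,0],
  [-1,0,-15,-20,0,0,0],
])

```text
t: 40.72
tool_pos: [0.5243, 0.0042, 0.1637]
tool_rot: [[-0.876, -0.052, 0.48], [-0.06, 0.998, -0.001], [-0.479, -0.03, -0.877]]
ft_force: [0.7, -0.9, 0.7]
gripper_width: 0.0006
gripper_force: 0.0
```

Emit:
drive_tool([
  [-1,1,-25,7,0,0,0],
  [-1,3,-50,12,0,0,0],
  [-1,4,-75,10,0,0,0],
  [-1,5,-95,4,0,0,0],
  [-1,5,-104,0,0,0,0],
])

```text
t: 41.35
tool_pos: [0.5295, -0.0992, 0.1644]
tool_rot: [[-0.875, -0.053, 0.481], [-0.06, 0.998, -0.001], [-0.48, -0.03, -0.877]]
ft_force: [-0.1, 2.8, 1.1]
gripper_width: 0.0006
gripper_force: 1.0
```

Emit:
drive_tool([
  [-1,0,-4,-3,0,0,0],
  [-1,0,-8,-4,0,0,0],
  [-1,0,-8,-4,0,0,0],
])

```text
t: 41.72
tool_pos: [0.5289, -0.1037, 0.1602]
tool_rot: [[-0.876, -0.055, 0.48], [-0.06, 0.998, 0.005], [-0.479, -0.025, -0.877]]
ft_force: [0.7, 8.8, 5.1]
gripper_width: 0.0006
gripper_force: 4.2
```

Emit:
drive_tool([
  [-1,0,-4,0,0,0,0],
  [-1,0,-6,0,0,0,0],
  [-1,0,-6,0,0,0,0],
])

```text
t: 42.1
tool_pos: [0.5287, -0.1041, 0.1603]
tool_rot: [[-0.876, -0.057, 0.479], [-0.057, 0.998, 0.015], [-0.479, -0.014, -0.878]]
ft_force: [4.1, 23.6, 9.4]
gripper_width: 0.0005
gripper_force: 11.7
```

Emit:
drive_tool([
  [-1,0,20,0,0,0,0],
  [-1,0,50,10,0,0,0],
  [-1,-30,90,40,0,0,0],
  [-1,-80,110,70,0,0,0],
  [-1,-140,130,70,0,0,0],
])

```text
t: 42.72
tool_pos: [0.3903, 0.0179, 0.2325]
tool_rot: [[-0.873, -0.056, 0.484], [-0.064, 0.998, -0.001], [-0.483, -0.032, -0.875]]
ft_force: [-0.3, 1.7, 0.1]
gripper_width: 0.0006
gripper_force: 0.0
```

Emit:
drive_tool([
  [-1,-50,30,0,0,0,0],
  [-1,-80,60,0,0,0,0],
  [-1,-80,60,0,0,0,0],
])

```text
t: 43.1
tool_pos: [0.3072, 0.0811, 0.2295]
tool_rot: [[-0.874, -0.067, 0.481], [-0.073, 0.997, 0.006], [-0.48, -0.03, -0.877]]
ft_force: [-0.2, -0.8, 0.2]
gripper_width: 0.0004
gripper_force: 0.0
```

Run:
```python
from h import *
d={n:snapshot(n) for n in("top","side")}; print(state()["t"],state()["tool_pos"])
def c(n,x0,y0,w,h,k): return cv2.resize(d[n]["image"][y0:y0+h,x0:x0+w,::-1],None,fx=k,fy=k,interpolation=cv2.INTER_CUBIC)
M=np.zeros((560,800,3),np.uint8)
M[:,:400]=c("side",215,110,100,140,4); M[:,400:]=c("top",225,90,100,140,4)
cv2.imwrite("pics/m4.png",M)
# ball expected at 1.2 and 1.1
for g in (.6,.5): 
    p=[.524,-.0763-.095*np.sin(g),.09+.095*np.cos(g)]; print(g,[(proj(d[n],p)-o+.5)*4-.5 for n,o in(("side",np.array([215,110])),("top",np.array([225,90])))])
```

```text
43.2 [0.31003852 0.07823147 0.23007379]
0.6 [array([239.65358154, 374.93347059]), array([263.28217743, 297.1345078 ])]
0.5 [array([238.55291487, 359.84260737]), array([251.37600208, 296.22231465])]
```

View pics/m4.png

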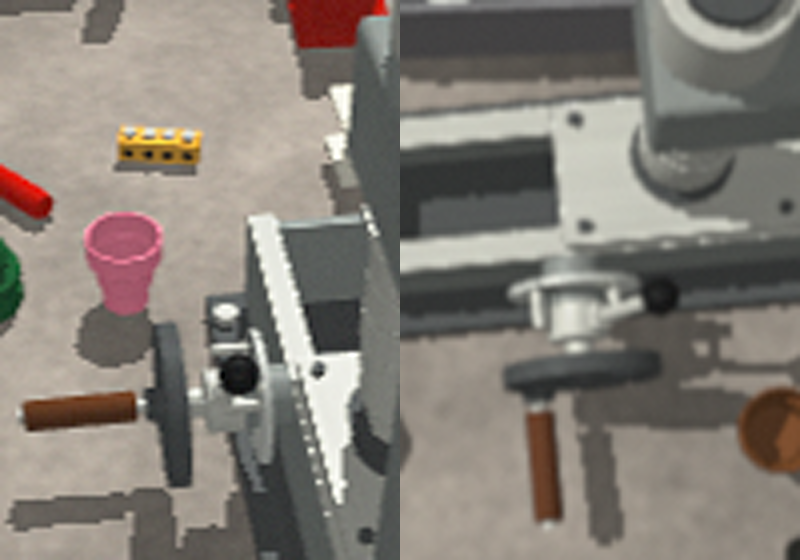

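m4 shows the ball at side (239,375) and top (660,294), which matches the locked mark. The carriage and stack have not moved, so I'm handing in.

```bash
python3 -c "
from rig import *
print(finish_job())"
```

```text
the job is handed in; nothing more can be done
None
```

The job is handed in, though the hand-in gave no verdict back: all five reflectors are nested upright in the seat, the carriage is wound in to its stop, and the lock lever is over at its locked mark.

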